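Trim a centrifuge bucket on the balancer and hold its pan lock out

TASK

Stand brass ballast weights from the foam block on the free half of the balancer's sprung pan, upright, until the pan's red pointer rests inside the green band on the scale post; leave any weight you do not need on the foam block and do not disturb the other things on the bench. Then pull the spring-return pan lock by its black handle until its red index is level with the green mark clip, and finish while still holding it there against its spring: a colleague then lifts the trimmed bucket off, so do not let go.

Things in the scene. Friction and masses are not known exactly. Their poses are not given: they have to be found in the camera images.
- balancer: White balancer housing, 50 mm tall, fixed on the bench; origin on the bench, front (-x) towards the robot, turned up to 0.25 rad. It spans x -110 to 110 mm, y -145 to 195 mm. On its +y half is the pan (centre y = 60 mm), with the scale post beyond. On top at y = -90 mm the lock slides along x between 8 mm tall rails, a 26 mm tall grey spring box behind it (x = 65 to 107 mm).
- pan (a joint): How far the sprung pan has sunk from its starting level, m: 0 = with the bucket alone, 0.045 = bottom stop. Its floor is 105 mm above the bench at 0 and sinks straight down. Spring 84 N/m, well damped: each 120 g weight sinks it by 14 mm. It must sink by about 12 to 33 mm, as the green band is set, so one or two weights are needed.
- pan_free (a point): Centre of the pan's free half, on its floor; moves with the pan, axes as the balancer's. The pan is a 170 mm square steel tray with a 7 mm rim, its centre 42 mm along +x from here. Two weights fit 40 mm either side of here along y. On the far half a fixed aluminium bucket, 64 mm across, centre 84 mm along +x from here, has purple-capped tubes up to 94 mm above the pan floor.
- pointer (a point): Tip of the pan's red pointer, a thin red bar at the level of the pan floor on the pan's +y edge, in front of and behind the scale post; moves with the pan.
- band: Green target band, 18 mm tall, clamped round the white scale post beside the pan's +y edge (post 44 mm wide in balancer y, 8 mm thick in x, top 130 mm above the bench) at a height that differs from start to start. Origin at the centre of its underside, so its middle is 9 mm higher. The red pointer passes over its faces.
- lock (a joint): How far the pan lock slide is pulled out towards the balancer's front (-x of the balancer), in m; 0 = home, 0.075 = end stop. A spring pulls it home: about 3 N at 0, rising by 1.1 N per 10 mm.
- lock_grip (a point): Grip point of the lock's black upright handle, a block 12 mm thick (along the pull, balancer x), 36 mm wide (balancer y) standing up 36 mm from the flat steel slide. The point is its centre line 79 mm above the bench; the handle spans from 59 to 95 mm above the bench. Axes as the balancer's. Pinch it from above with the fingers in front of and behind it.
- lock_index (a point): Tip of the red index, a thin bar that sticks out of the slide to balancer -y, at the same x as the middle of the handle and 36 mm to its -y side. Moves with the lock.
- clip: Green mark clip, 12 mm long along the slide, 10 mm high, fixed on the black rail next to the lock's -y side at a place that differs from start to start (the lock needs pulling by 27 to 53 mm). Origin at the centre of its underside; axes as the balancer's. The index is level with the clip when both have the same balancer x, within half the clip's length (6 mm).
- foam: White foam block, 210 mm (its x) by 85 mm (its y), 22 mm tall, fixed on the bench; origin at the centre of its underside. The weights stand on it in a row along its x.
- weight1_mid (a point): Centre, half-way up, of a brass ballast weight, 120 g: an upright cylinder 28 mm across and 24 mm tall with a thin neck and a 16 mm knob on top, 38 mm tall in all (this point is 19 mm above its underside).
- weight2_mid (a point): Centre, half-way up, of a brass ballast weight, 120 g: an upright cylinder 28 mm across and 24 mm tall with a thin neck and a 16 mm knob on top, 38 mm tall in all (this point is 19 mm above its underside).
- weight3_mid (a point): Centre, half-way up, of a brass ballast weight, 120 g: an upright cylinder 28 mm across and 24 mm tall with a thin neck and a 16 mm knob on top, 38 mm tall in all (this point is 19 mm above its underside).
- vial: Small amber vial, 26 mm across, 45 mm tall; a bystander, origin at the centre of its underside. Leave it alone.
- reagent_red: White reagent bottle with a red cap, 52 mm across, 110 mm tall; a bystander, origin at the centre of its underside. Leave it alone.
- reagent_blue: White reagent bottle with a blue cap, 52 mm across, 110 mm tall; a bystander, origin at the centre of its underside. Leave it alone.
- tip_box: Turquoise pipette-tip box, 120 by 85 mm, 62 mm tall; a bystander, origin at the centre of its underside. Leave it alone.
- tube_rack: White tube rack, 100 by 160 mm, tubes to 101 mm; a bystander, origin at the centre of its underside. Leave it alone.
- slide_box: Red and white slide box, 80 by 32 mm, 30 mm tall; a bystander, origin at the centre of its underside. Leave it alone.

How it is judged:
On the way, in this order (a step that is already met when the one before it is completed fails the run):
1. the pan's pointer rests inside the green band by weights alone, weights let go, upright and each on the pan or the foam block (z of pointer in the frame of band between 0 and 0.018 m and contact force between each of the arm, the fingers and pan below 0.2 N and velocity of joint pan between -0.01 and 0.01 m/s and contact force between each of the fingers, the arm and weight1 below 0.2 N and contact force between each of the fingers, the arm and weight2 below 0.2 N and contact force between each of the fingers, the arm and weight3 below 0.2 N and ((z of weight1_mid in the frame of pan_free between 0.012 and 0.026 m and horizontal distance between weight1_mid and pan_free below 0.1 m) or (z of weight1_mid in the frame of foam between 0.034 and 0.048 m and horizontal distance between weight1_mid and foam below 0.12 m)) and angle between each of weight1_mid, weight2_mid, weight3_mid's own z axis and vertical below 0.2 rad and ((z of weight2_mid in the frame of pan_free between 0.012 and 0.026 m and horizontal distance between weight2_mid and pan_free below 0.1 m) or (z of weight2_mid in the frame of foam between 0.034 and 0.048 m and horizontal distance between weight2_mid and foam below 0.12 m)) and ((z of weight3_mid in the frame of pan_free between 0.012 and 0.026 m and horizontal distance between weight3_mid and pan_free below 0.1 m) or (z of weight3_mid in the frame of foam between 0.034 and 0.048 m and horizontal distance between weight3_mid and foam below 0.12 m))), for 0.4 s.
2. the lock is pulled by its handle until the index is level with the green clip (x of lock_index in the frame of clip between -0.006 and 0.006 m and contact force between the fingers and lock above 1.5 N and contact force between each of weight1, weight2, weight3 and lock below 0.2 N), for 0.4 s.
At the end, for the whole second after the job is handed in: Fingers hold the lock (over 1.5 N), its index within 6 mm of the clip's middle along the slide, at rest, no weight against it; pointer level within the 18 mm band, pan and weights untouched by the robot; each weight upright on the pan or the foam block; bystanders moved under 25 mm (all of step 1 and all of step 2 and velocity of joint lock between -0.01 and 0.01 m/s); the arm keeps its last pose, push and grip.
It fails at once if a bystander (vial, reagent bottle, tip box, tube rack or slide box) is moved more than 25 mm (distance of any of vial, reagent_red, reagent_blue, tip_box, tube_rack, slide_box from where it was at the start of the episode above 0.025 m).
It also fails if it takes over 64 s, if anything falls off the work surface, if the arm or the gripper's body presses on something with over 40 N, if the wrist force passes 120 N, or if a joint passes its speed limit or range.

ROBOT

A 6-joint arm with a two-finger parallel gripper is mounted at the origin on the work surface. World frame = base frame: x ahead of the robot, y to its left, z up, the work surface at z = 0. Lengths are in m, angles in rad, forces in N, time in s.
With the tool pointing down it reaches from about 0.35 to 0.875 m from the base axis. Payload 4.2 kg.
Tool frame: the origin (TCP) lies midway between the tips of the shut fingers; the grasp point (between the pads) lies 19 mm behind it; z points along the fingers, y is the direction in which the jaws open and shut (so a half turn about z gives the same grasp; the last joint's range is limited). The gripper opens to 85 mm and grips with 20 to 120 N. Pads are 22 mm wide; open, the fingers measure 114 mm over their backs; the gripper's body (76 mm by 85 mm) begins 54 mm behind the grasp point. The pads swing forward as they close: fully open they stand 13 mm farther back than shut.
Start: joints at [1.568, 0.385, 0.008, 0, -1.194, -0.259], TCP at [0.162, 0.604, 0.231] pointing down, gripper open.
Joint ranges: [-3.14, 3.14], [-1.21, 2.06], [-1.07, 1.41], [-3.16, 2.05], [-2.99, -0.16], [-3.1, 3.1]. Speed limits (rad/s): [2.79, 2.79, 3.14, 3.14, 3.14, 3.14].

INTERFACE

Orientations are given as a rotation vector (axis times angle).
In Python, from bench import manip gives the robot as it stands. The module is installed in compiled form; this text tells all that it offers.
- The arm moves only by the tool play_rows, never from a script. Its argument "plan" is a list that holds one entry, the list of rows, each a list of 4 numbers: the shift along the tool's x, y, z in cm, then the turn about the tool's z in units of 10 degrees (1.0 is 10 degrees). In form: [[[x, y, z, yaw], ...]]. A call has 1 to 8 rows; each row shifts and turns the commanded pose from where the row before left it, along the tool's axes as they then stand; what a row does not reach is not made up. A row lasts 1/8 s, in which the tool goes at most 62.5 mm and 10.7 degrees, less where a joint would pass 70% of its speed; a pose out of reach is approached as far as the arm can. A call is refused whole if a number of a shift passes 6.25 or a number of a turn 1, either way. A call with a gripper value outside its range is refused whole. "jaw" is the finger opening in cm, from 0 to 8.54, set as the call begins (left out, the last holds). The fingers move at their own pace and stop on an object; "squeeze" is the grip in N (left out, the last holds). Time passes only in rows, so rows that do not move let the fingers close. It gives the time, the measured TCP pose, the force and the opening at its end, in the units of the state.
- manip.sense(): the state, without advancing time (a new reading comes with each control period).
- manip.grab_frame(name): name is "scene" or "top"; returns the picture (400x640x3 uint8, red, green, blue); there is no depth.
- manip.camera_model(name): a dict with "fov_y" (degrees; the focal length in pixels is half the picture's height over the tangent of half this angle, whatever the lens; pixels are square), "cx", "cy" (the principal point, pixels), "xyz" and "orientation" of the camera in the world. Camera axes: x right, y down, z forward; pixel columns grow to the right and rows downward; lengths in m; the calibration is good to about 2 mm. A picture is of the moment at which its call begins. camera_model takes no time and is no camera call.
- manip.close_job(): hands the job in, once; it reports no verdict.
The state is a dict: "time_s": time; "q": joint angles; "qvel": joint speeds; "tau": joint torques, N m; "tool_pos": TCP position; "eef_rot": TCP orientation; "contact_force": force on the tool from outside, world axes, zero at the start; "torque": the same for the moment, N m; "finger_gap": finger opening in m.
Only numpy, scipy, OpenCV 4.12 (cv2) and the standard library are available. Lean on these libraries where they do the work, as an engineer would, in place of code of your own. Each camera call takes 0.05 s, during which the arm holds its last target.

## Working session

There is one attempt and no reset: what is moved stays moved. The work goes in short steps, Python scripts to look and compute and a tool call to move; the robot and the scene stay as the last step left them, time stands still between calls to the robot, and variables do not carry over. Pictures are saved under pics/ and viewed, and the job is handed in when it is done.

Besides the shell and the picture viewer there is one more tool, called after "Call:" by a JSON object that holds its "method" and its "body". play_rows: Moves the arm, as the interface text tells. Its arguments: {"type":"object","properties":{"plan":{"type":"array"},"jaw":{"type":"number"},"squeeze":{"type":"number"}},"required":["plan"]}

```bash
mkdir -p pics; python3 - <<'E'
from bench import manip
import cv2
for n in("scene","top"):
    f=manip.grab_frame(n); cv2.imwrite(f"pics/{n}0.png",f[:,:,::-1]); print(n,manip.camera_model(n))
print(manip.sense())
E
```

```text
scene {'fov_y': 54.16961343868749, 'cx': 321.9955053621596, 'cy': 195.77003174804196, 'xyz': array([ 0.9753658 , -0.58453021,  0.81422631]), 'orientation': array([-2.25463123, -0.69498658,  0.31324991])}
top {'fov_y': 44.357012248443, 'cx': 304.94443408567327, 'cy': 201.4472940818807, 'xyz': array([ 0.35218743, -0.00191884,  1.57813884]), 'orientation': array([-2.13144433,  2.14815358, -0.12877104])}
{'time_s': 0.1, 'q': array([ 1.56760524e+00,  3.85469652e-01,  6.75588693e-03, -4.05424159e-04,
       -1.19401775e+00, -2.58580657e-01]), 'qvel': array([ 0.00233785, -0.00094626,  0.00315036,  0.00334386,  0.00094398,
       -0.00021404]), 'tau': array([-1.58361859e-04, -3.93318343e+01,  1.88928705e+01,  4.19798568e+00,
       -2.59302993e-03,  1.43483753e-06]), 'tool_pos': array([0.16161343, 0.60319818, 0.23033883]), 'eef_rot': array([ 3.11274032e+00, -4.09993025e-01, -1.99885667e-04]), 'contact_force': array([-0.5483552 , -0.1278662 ,  0.70646561]), 'torque': array([-0.0243322 , -0.06138516, -0.04089684]), 'finger_gap': 0.08554141193621825}
```

View pics/scene0.png

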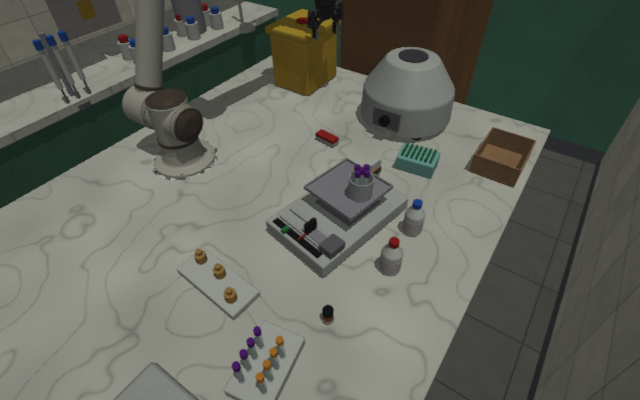

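View pics/top0.png

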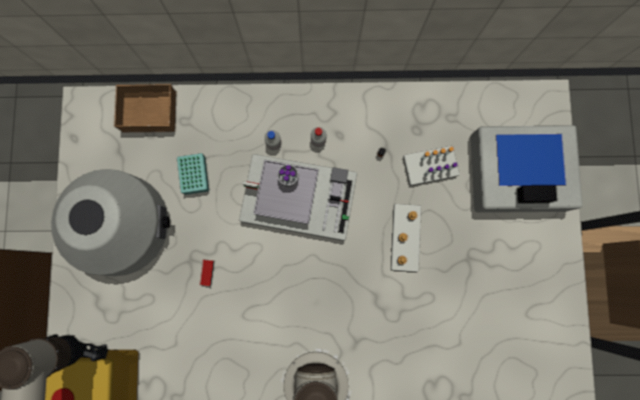

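```bash
cat > h.py <<'E'
import numpy as np,cv2
from scipy.spatial.transform import Rotation as R
from bench import manip
def cam(n):
    c=manip.camera_model(n); f=200/np.tan(np.radians(c['fov_y']/2))
    return f,c['cx'],c['cy'],np.array(c['xyz']),R.from_rotvec(c['orientation']).as_matrix()
def ray(n,u,v):
    f,cx,cy,p,M=cam(n); d=M@np.array([(u-cx)/f,(v-cy)/f,1]); return p,d
def onz(n,u,v,z):
    p,d=ray(n,u,v); return p+d*(z-p[2])/d[2]
def proj(n,X):
    f,cx,cy,p,M=cam(n); c=M.T@(np.array(X)-p); return np.array([cx+f*c[0]/c[2],cy+f*c[1]/c[2]])
def tri(a,b):
    (p,d),(q,e)=ray('scene',*a),ray('top',*b); d/=np.linalg.norm(d);e/=np.linalg.norm(e)
    s,t=np.linalg.lstsq(np.c_[d,-e],q-p,rcond=None)[0]; x,y=p+s*d,q+t*e
    return (x+y)/2,np.linalg.norm(x-y)
def crop(img,x0,y0,x1,y1,k,out):
    cv2.imwrite(out,cv2.resize(img[y0:y1,x0:x1],None,fx=k,fy=k,interpolation=cv2.INTER_CUBIC)[:,:,::-1])
E
python3 - <<'E'
import cv2
from h import *
s=cv2.imread('pics/scene0.png')[:,:,::-1];t=cv2.imread('pics/top0.png')[:,:,::-1]
crop(t,230,145,370,245,5.5,'pics/t1.png')
crop(s,260,150,420,270,5,'pics/s1.png')
crop(t,375,140,475,280,4,'pics/t2.png')
print(proj('top',[0,0,0]),proj('scene',[0,0,0]), onz('top',315,192,.05),onz('top',393,271,.022),onz('top',419,206,.022))
E
```

```text
[315.34352698 385.75012901] [185.097948   157.85749786] [ 0.5971462 -0.0044584  0.05     ] [ 0.34892435 -0.2462562   0.022     ] [ 0.55330518 -0.33519123  0.022     ]
```

View pics/t1.png

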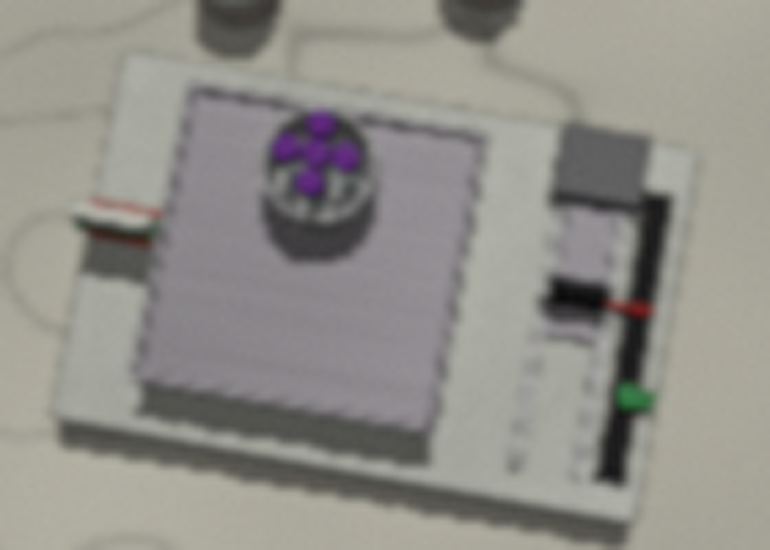

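View pics/s1.png

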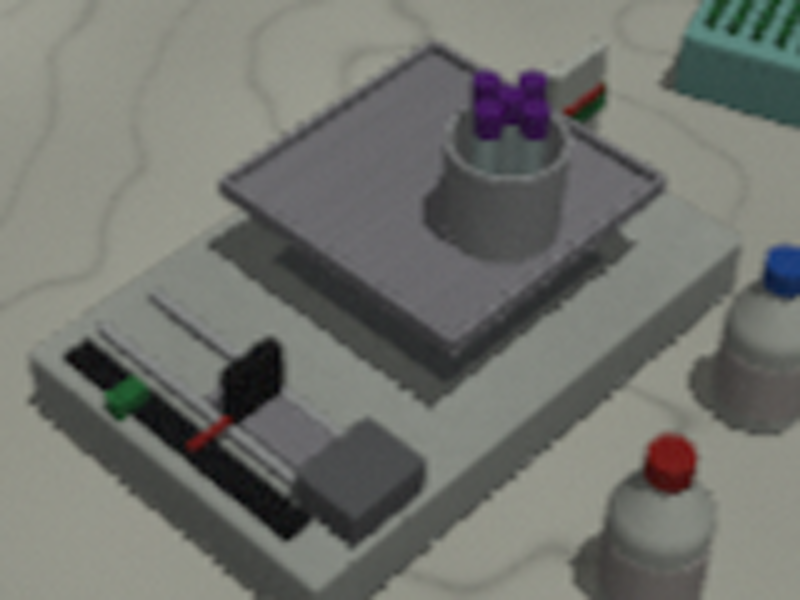

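View pics/t2.png

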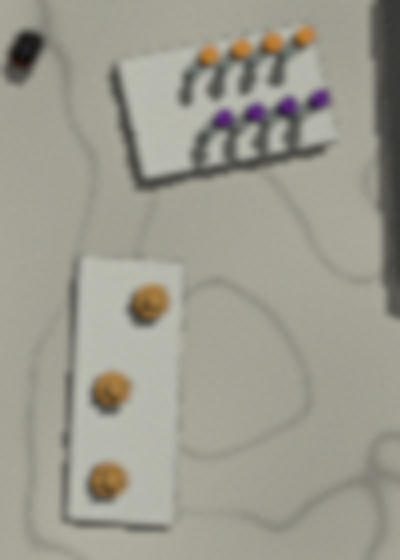

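```bash
cat >> h.py <<'E'
def fitpose(L,W):
    # 2D rigid fit, local L -> world W (xy)
    L=np.array(L);W=np.array(W);a=L-L.mean(0);b=W-W.mean(0)
    th=np.arctan2((a[:,0]*b[:,1]-a[:,1]*b[:,0]).sum(),(a*b).sum())
    M=np.array([[np.cos(th),-np.sin(th)],[np.sin(th),np.cos(th)]]);o=W.mean(0)-M@L.mean(0)
    return th,M,o,np.linalg.norm(W-(L@M.T+o),axis=1)
E
python3 - <<'E'
from h import *
s=cv2.imread('pics/scene0.png')[:,:,::-1];t=cv2.imread('pics/top0.png')[:,:,::-1]
c=[(125,52),(695,150),(628,520),(58,415)]
L=[(.11,.195),(.11,-.145),(-.11,-.145),(-.11,.195)]
W=[onz('top',230+x/5.5,145+y/5.5,.05)[:2] for x,y in c]
th,M,o,e=fitpose(L,W); print('bal',th,o,e)
np.savez('bal.npz',th=th,M=M,o=o)
b=lambda x,y:M@np.array([x,y])+o
for n,P in dict(lockhome=(*b(0,-.09),.079)).items(): print(n,P)
for nm,im in(('top',t),('scene',s)):
    h=cv2.cvtColor(np.ascontiguousarray(im),cv2.COLOR_RGB2HSV)
    for cn,lo,hi in(('green',50,75),('red',0,8),('red2',172,180),('orange',10,22)):
        m=((h[...,0]>=lo)&(h[...,0]<=hi)&(h[...,1]>110)&(h[...,2]>50)).astype(np.uint8)
        k,lab,st,ce=cv2.connectedComponentsWithStats(m)
        for i in range(1,k):
            if st[i,4]>2 and 150<ce[i,1]<310 and ce[i,0]>150: print(nm,cn,st[i],ce[i].round(2))
crop(s,360,155,390,185,20,'pics/s3.png')
crop(t,240,175,265,200,20,'pics/t3.png')
E
```

```text
bal -0.18621835151570218 [0.57921683 0.02383684] [0.00332775 0.00334649 0.00517154 0.00618666]
lockhome (np.float64(0.5625538775540617), np.float64(-0.06460719079873947), 0.079)
top green [342 215   6   5  20] [344.1 217.1]
top red [343 199   5   4  15] [345.2 200.6]
top red [200 260  13  26 260] [206.44 272.59]
top orange [441 149   5   4  16] [442.75 150.62]
top orange [433 150   5   5  15] [434.8 152.2]
top orange [425 152   4   4  15] [426.6 153.6]
top orange [409 212   8   8  46] [412.17 215.28]
top orange [399 234   8   7  48] [402.5 237. ]
top orange [620 241  16   2  17] [627.47 241.47]
top orange [637 240   3  11  17] [638.47 244.06]
top orange [602 243   7  21  39] [603.82 252.36]
top orange [610 243   6   1   6] [612.5 243. ]
top orange [617 242   2   2   3] [617.67 242.67]
top orange [398 256   8   8  50] [401.52 259.74]
top orange [604 265  36  22 153] [618.86 270.78]
top orange [606 288   2   7   8] [606.88 290.62]
top orange [606 296   6  27  49] [608.67 309.57]
scene green [406 144   7  13  23] [409.13 150.04]
scene green [411 146   7  12  22] [413.64 151.36]
scene gr
[... 538 characters left out ...]
ne orange [470 167   7   6  16] [472.5 169. ]
scene orange [475 168   7   6  14] [477.86 170.5 ]
scene orange [481 171  15  10  36] [488.06 175.25]
scene orange [498 172   3   6   8] [499.38 174.5 ]
scene orange [502 173   5   3  10] [504.4 173.6]
scene orange [508 173   3   2   4] [509.  173.5]
scene orange [502 177   8   9  16] [504.19 181.31]
scene orange [507 176   4   4   7] [508.71 177.71]
scene orange [497 179   4   3   7] [498.43 179.71]
scene orange [505 181   4   2   4] [506.5 181.5]
scene orange [511 181   2   3   4] [511.5 182. ]
scene orange [195 249  12  15 130] [200.14 256.43]
scene orange [213 264  12  15 134] [218.81 271.12]
scene orange [224 288  13  15 145] [229.96 295.03]
```

View pics/s3.png

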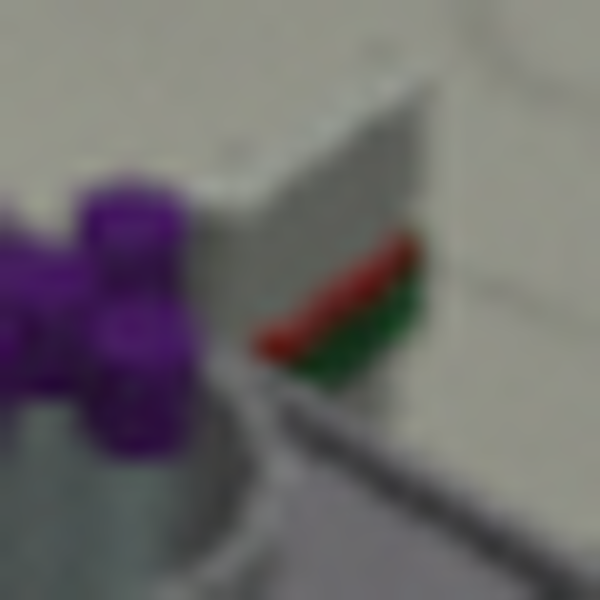

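View pics/t3.png

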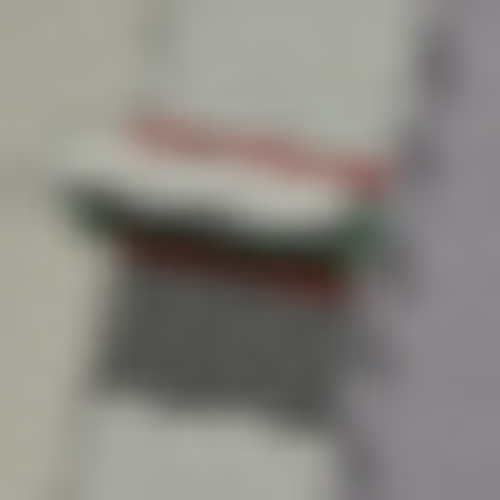

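```bash
python3 - <<'E'
from h import *
B=np.load('bal.npz');M,o,th=B['M'],B['o'],float(B['th'])
inv=lambda P:M.T@(np.array(P)[:2]-o)
px=lambda x,y,x0,y0,k:(x0+(x+.5)/k-.5,y0+(y+.5)/k-.5)
P=onz('scene',*px(430,80,360,155,20),.130);print('post corner',P,inv(P))
T=[onz('top',*px(x,y,240,175,20),.130) for x,y in((55,165),(385,225))]
print([inv(t) for t in T])
nrm=M@np.array([1,0])
def onplane(uv,xl):
    p,d=ray('scene',*uv); q=M.T@(p[:2]-o); e=M.T@d[:2]; s=(xl-q[0])/e[0]; return np.r_[q+s*e,p[2]+s*d[2]]
xl=inv(P)[0]
for nm,x,y in(('top edge R',425,85),('top edge L',265,200),('redR',405,245),('redL',275,350),('greenbotR',415,315),('greenbotL',330,385)):
    print(nm,onplane(px(x,y,360,155,20),xl),onplane(px(x,y,360,155,20),xl+.003))
for x in(366,368,370,372):print(P is None or x)
s=cv2.imread('pics/scene0.png')[:,:,::-1]
print(s[160:182,378:384].tolist())
# lock bits
print('index tip',onz('top',347.5,200.8,.055),inv(onz('top',347.5,200.8,.055)))
for z in(.056,.06,.065):
  print('idx',inv(onz('top',345.2,200.6,z)),inv(onz('scene',301.5,236.1,z)),'clip',inv(onz('top',344.1,217.1,z)),inv(onz('scene',284.8,228.7,z)))
print('tri',tri((301.5,236.1),(345.2,200.6)),tri((284.8,228.7),(344.1,217.1)))
for a,b in(((200.14,256.43),(401.52,259.74)),((218.8,271.1),(402.5,237)),((229.96,295.03),(412.17,215.28))):
  print('w',tri(a,b),onz('scene',*a,.04),onz('top',*b,.05))
E
```

```text
post corner [0.61660212 0.20953815 0.13      ] [0.00235747 0.18941246]
[array([-0.00052202,  0.19332413]), array([-0.00078214,  0.14264837])]
top edge R [0.00235747 0.18835536 0.12971538] [0.00535747 0.18407459 0.13382591]
top edge L [0.00235747 0.15384054 0.12931096] [0.00535747 0.14976703 0.13342392]
redR [0.00235747 0.18799222 0.10101828] [0.00535747 0.18371363 0.10530114]
redL [0.00235747 0.15964507 0.09875982] [0.00535747 0.15553671 0.10305625]
greenbotR [0.00235747 0.19244342 0.08534379] [0.00535747 0.1881381  0.08972078]
greenbotL [0.00235747 0.17361928 0.08368769] [0.00535747 0.169427   0.08807463]
366
368
370
372
[[[135, 139, 130], [120, 123, 116], [109, 112, 106], [129, 130, 122], [145, 146, 136], [144, 147, 136]], [[98, 102, 96], [94, 96, 91], [100, 102, 96], [128, 130, 121], [145, 147, 136], [145, 147, 137]], [[90, 92, 87], [91, 93, 89], [98, 99, 93], [127, 129, 120], [145, 148, 137], [145, 147, 137]], [[91, 92, 87], [93, 94, 89], [98, 102, 94], [128, 130, 120], [146, 148, 137], [146, 148, 137]], [[90, 92, 87], [92, 95, 89], [102, 103, 97], [131, 132, 122], [146, 148, 137
[... 2027 characters left out ...]
0.04114909 -0.12744203] [-0.03916641 -0.13564041]
tri (array([ 0.56631852, -0.09834723,  0.06583676]), np.float64(0.000861031605136601)) (array([ 0.5138302, -0.0961927,  0.0589268]), np.float64(0.00572288247473831))
w (array([ 0.38256904, -0.27239767,  0.03800276]), np.float64(0.0029002277052380407)) [ 0.38310469 -0.27428361  0.04      ] [ 0.38317224 -0.26910759  0.05      ]
w (array([ 0.45304283, -0.27778786,  0.03844984]), np.float64(0.003053559291860231)) [ 0.4530566  -0.27954032  0.04      ] [ 0.45319802 -0.27449823  0.05      ]
w (array([ 0.52117894, -0.31030341,  0.0381101 ]), np.float64(0.0026957269719312237)) [ 0.52138437 -0.31197978  0.04      ] [ 0.52068834 -0.30685457  0.05      ]
```

```bash
cat >> h.py <<'E'
def st():
    s=manip.sense(); Mx=R.from_rotvec(s['eef_rot']).as_matrix()
    print('t',s['time_s'],'p',s['tool_pos'].round(4),'xax',Mx[:,0].round(3),'yax',Mx[:,1].round(3),'zax',Mx[:,2].round(3),'F',s['contact_force'].round(2),'gap',round(s['finger_gap'],4),'q',s['q'].round(3)); return s,Mx
def need(target,zrot=None):
    s,Mx=st(); d=Mx.T@(np.array(target)-s['tool_pos']); print('tool shift cm',(d*100).round(2),'rows>=',np.linalg.norm(d)/.0625)
    if zrot is not None: # want tool y axis along angle zrot (mod pi)
        a=np.arctan2(Mx[1,1],Mx[0,1]); e=(zrot-a+np.pi/2)%np.pi-np.pi/2; print('world yaw err deg',np.degrees(e),'=> tool-z turn (10deg units)',-np.degrees(e)/10)
E
python3 - <<'E'
from h import *
need([.42,.2,.28],np.pi/2)
E
```

```text
t 0.1 p [0.1616 0.6032 0.2303] xax [ 0.966 -0.259  0.   ] yax [-0.259 -0.966  0.002] zax [-0.    -0.002 -1.   ] F [-0.55 -0.13  0.71] gap 0.0855 q [ 1.568  0.385  0.007 -0.    -1.194 -0.259]
tool shift cm [35.4  32.26 -4.9 ] rows>= 7.703275027896979
world yaw err deg 15.00699086496191 => tool-z turn (10deg units) -1.500699086496191
```

Call:
{"method": "play_rows", "body": {"plan": [[[4.4, 4, -0.6, 0], [4.4, 4, -0.6, 0], [4.4, 4, -0.6, 0], [4.4, 4, -0.6, 0], [4.4, 4, -0.6, 0], [4.4, 4, -0.6, 0], [4.4, 4, -0.6, 0], [4.4, 4, -0.6, 0]]], "jaw": 5.6, "squeeze": 40}}

```text
time_s: 1.1
tool_pos: [0.4194, 0.2017, 0.2794]
eef_rot: [-3.115, 0.409, 0.0]
contact_force: [0.9, 1.0, -0.8]
finger_gap: 0.056
```

```bash
python3 -c "
from h import *
need([.383,-.2725,.13],np.pi/2)"
```

```text
t 1.1 p [0.4194 0.2017 0.2794] xax [ 0.966 -0.258 -0.   ] yax [-0.258 -0.966 -0.   ] zax [-0.  0. -1.] F [ 0.91  1.   -0.79] gap 0.056 q [ 0.799  0.074 -0.282 -0.    -1.215  0.511]
tool shift cm [ 8.74 46.75 14.94] rows>= 7.975470340273876
world yaw err deg 14.975607671523022 => tool-z turn (10deg units) -1.4975607671523021
```

Call:
{"method": "play_rows", "body": {"plan": [[[1.1, 5.8, 1.8, 0], [1.1, 5.8, 1.8, 0], [1.1, 5.8, 1.8, 0], [1.1, 5.8, 1.8, 0], [1.1, 5.8, 1.8, 0], [1.1, 5.8, 1.8, 0], [1.1, 5.8, 1.8, 0], [1.1, 5.8, 1.8, 0]]]}}

```text
time_s: 2.1
tool_pos: [0.3834, -0.2694, 0.1347]
eef_rot: [3.115, -0.41, 0.001]
contact_force: [1.9, 1.3, -0.1]
finger_gap: 0.0559
```

Call:
{"method": "play_rows", "body": {"plan": [[[0, 0, 0, -0.8], [0, 0, 0, -0.7], [0, 0, 0, 0]]]}}

```text
time_s: 2.48
tool_pos: [0.3834, -0.2676, 0.1349]
eef_rot: [-3.141, 0.003, 0.001]
contact_force: [0.1, 0.3, -0.6]
finger_gap: 0.056
```

```bash
python3 -c "
from h import *
need([.383,-.2725,.026],np.pi/2)
for n in('scene','top'):
    f=manip.grab_frame(n)
    if n=='top': crop(f,340,180,480,300,5,'pics/t4.png')
    else: crop(f,130,180,290,320,5,'pics/s4.png')
"
```

```text
t 2.475 p [ 0.3834 -0.2676  0.1349] xax [ 1.    -0.002 -0.001] yax [-0.002 -1.    -0.   ] zax [-0.001  0.    -1.   ] F [ 0.11  0.29 -0.61] gap 0.056 q [-0.261  0.22  -0.503 -0.    -0.848  1.829]
tool shift cm [-0.03  0.49 10.89] rows>= 1.744401459310557
world yaw err deg 0.12474274213603959 => tool-z turn (10deg units) -0.012474274213603958
```

View pics/s4.png

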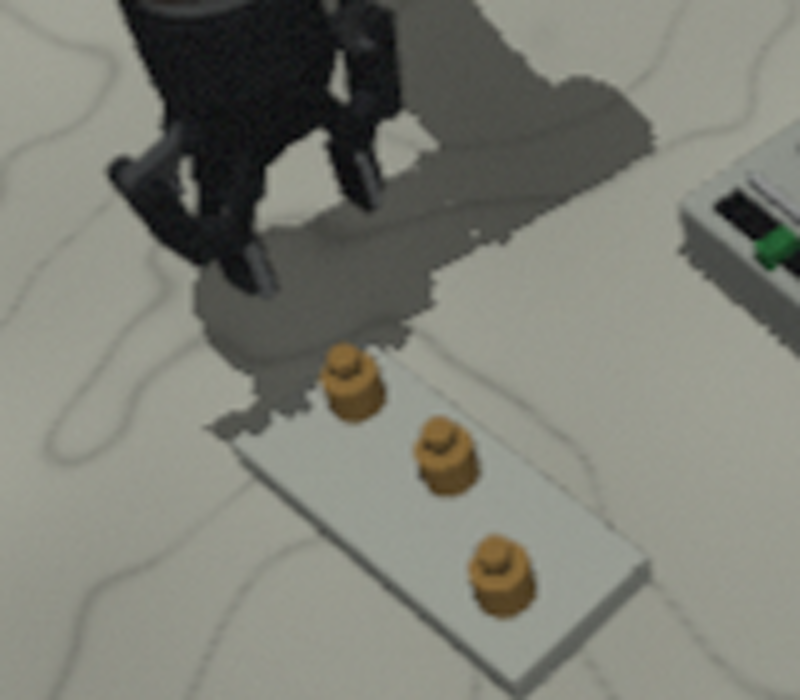

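View pics/t4.png

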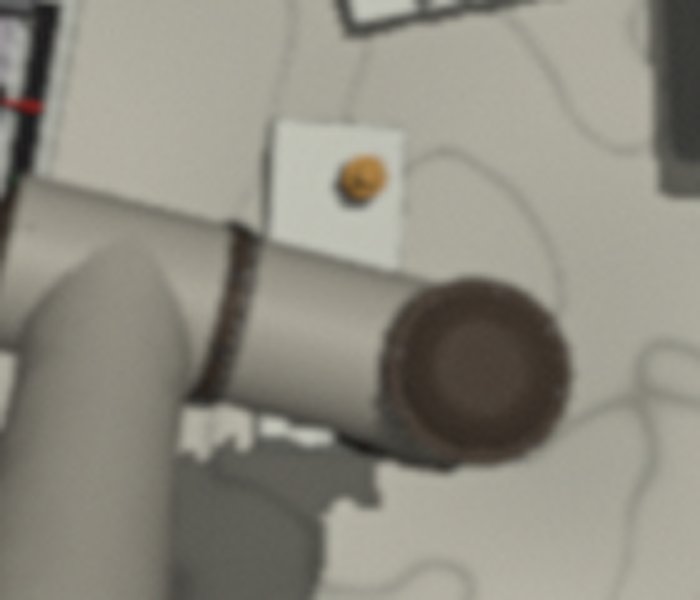

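```bash
python3 -c "
from h import *
s,M=st()
for dz in(0,.005,.01):
  for dy in(-.028,0,.028): print(dz,dy,proj('scene',s['tool_pos']+M[:,1]*dy+[0,0,dz]))
print(proj('scene',[.383,-.2725,.046]),proj('scene',[.383,-.2725,.060]))
"
```

```text
t 2.575 p [ 0.3837 -0.2673  0.1352] xax [ 1.    -0.002 -0.   ] yax [-0.002 -1.    -0.   ] zax [-0.  0. -1.] F [-0.37 -0.11 -0.37] gap 0.0561 q [-0.26   0.22  -0.503 -0.    -0.848  1.829]
0 -0.028 [202.19880239 221.85399314]
0 0 [193.12761842 229.30882358]
0 0.028 [183.72061224 237.03963758]
0.005 -0.028 [201.71684905 220.41714567]
0.005 0 [192.60191884 227.87448753]
0.005 0.028 [183.14822249 235.60898948]
0.01 -0.028 [201.23123423 218.96938224]
0.01 0 [192.07215229 226.42905503]
0.01 0.028 [182.57132196 234.16706698]
[200.09477294 254.43509153] [198.7755382  250.89797892]
```

Call:
{"method": "play_rows", "body": {"plan": [[[0, 0.5, 2.7, 0], [0, 0, 2.7, 0], [0, 0, 2.7, 0], [0, 0, 1.8, 0], [0, 0, 1.0, 0], [0, 0, 0, 0]]]}}

```text
time_s: 3.32
tool_pos: [0.3837, -0.2722, 0.026]
eef_rot: [-3.141, 0.0, 0.002]
contact_force: [0.3, 0.4, 0.7]
finger_gap: 0.0557
```

Call:
{"method": "play_rows", "body": {"plan": [[[0, 0, 0, 0], [0, 0, 0, 0], [0, 0, 0, 0], [0, 0, 0, 0], [0, 0, 0, 0], [0, 0, 0, 0]]], "jaw": 2.0}}

```text
time_s: 4.08
tool_pos: [0.3845, -0.2727, 0.0273]
eef_rot: [3.141, 0.0, 0.003]
contact_force: [0.6, 1.6, 6.5]
finger_gap: 0.026
```

```bash
python3 -c "
from h import *
st()
f=manip.grab_frame('scene'); crop(f,130,180,290,320,5,'pics/s5.png')
"
```

```text
t 4.075 p [ 0.3845 -0.2727  0.0273] xax [1.    0.    0.002] yax [ 0.    -1.     0.001] zax [ 0.002 -0.001 -1.   ] F [0.59 1.59 6.51] gap 0.026 q [-0.271  0.396 -0.612  0.    -0.561  1.842]
```

View pics/s5.png

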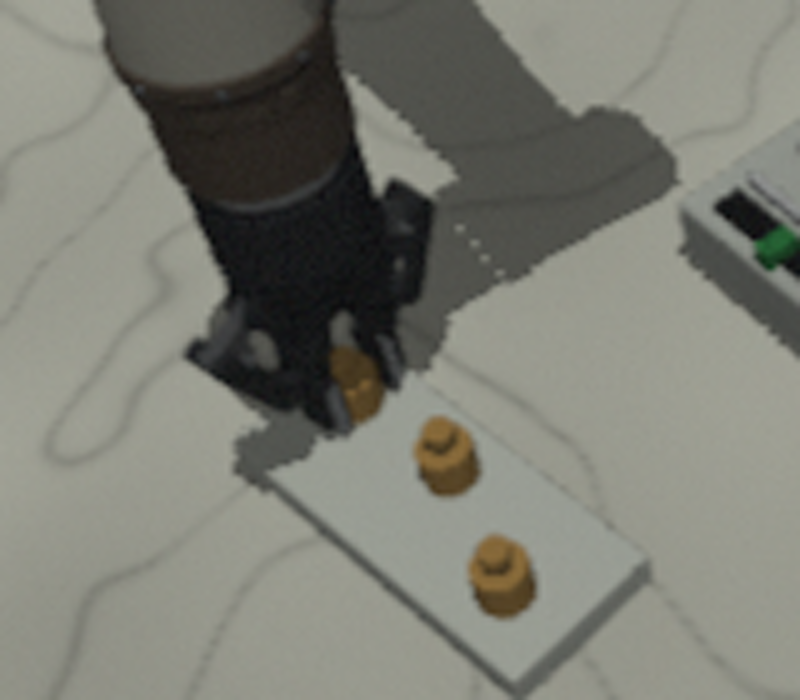

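Call:
{"method": "play_rows", "body": {"plan": [[[0, 0, -1, 0], [0, 0, -2, 0], [0, 0, -4, 0], [0, 0, -6, 0], [0, 0, -6, 0], [0, 0, -2, 0]]]}}

```text
time_s: 4.88
tool_pos: [0.385, -0.273, 0.2409]
eef_rot: [3.139, 0.0, 0.012]
contact_force: [0.0, -0.3, -1.8]
finger_gap: 0.0264
```

```bash
python3 -c "
from h import *
B=np.load('bal.npz');M,o,th=B['M'],B['o'],float(B['th'])
c=[onz('top',230+x/5.5-.4,145+y/5.5-.4,.112)[:2] for x,y in((190,87),(487,132),(430,428),(143,380))]
print(fitpose([(.085,.085),(.085,-.085),(-.085,-.085),(-.085,.085)],c))
print('pan from balancer',M@[0,.06]+o, th)
s=[onz('scene',260+x/5-.4,150+y/5-.4,.112)[:2] for x,y in((435,43),(664,180),(455,345),(220,185))]
print(fitpose([(-.085,.085),(.085,.085),(.085,-.085),(-.085,-.085)],s))
st()
f=manip.grab_frame('scene'); crop(f,130,100,290,240,5,'pics/s6.png')
"
```

```text
(np.float64(-0.17164826132762115), array([[ 0.98530457,  0.17080662],
       [-0.17080662,  0.98530457]]), array([0.59089168, 0.08227111]), array([0.00288421, 0.00163745, 0.00564337, 0.00540572]))
pan from balancer [0.59032547 0.08279952] -0.18621835151570218
(np.float64(-0.18262354777422196), array([[ 0.98337061,  0.18161012],
       [-0.18161012,  0.98337061]]), array([0.59055068, 0.07934867]), array([0.00233852, 0.00314331, 0.00277325, 0.00196846]))
t 4.875 p [ 0.385  -0.273   0.2409] xax [1.    0.    0.008] yax [ 0.    -1.     0.003] zax [ 0.008 -0.003 -1.   ] F [ 0.02 -0.33 -1.8 ] gap 0.0264 q [-2.710e-01  1.100e-01 -3.410e-01  1.000e-03 -1.112e+00  1.842e+00]
```

View pics/s6.png

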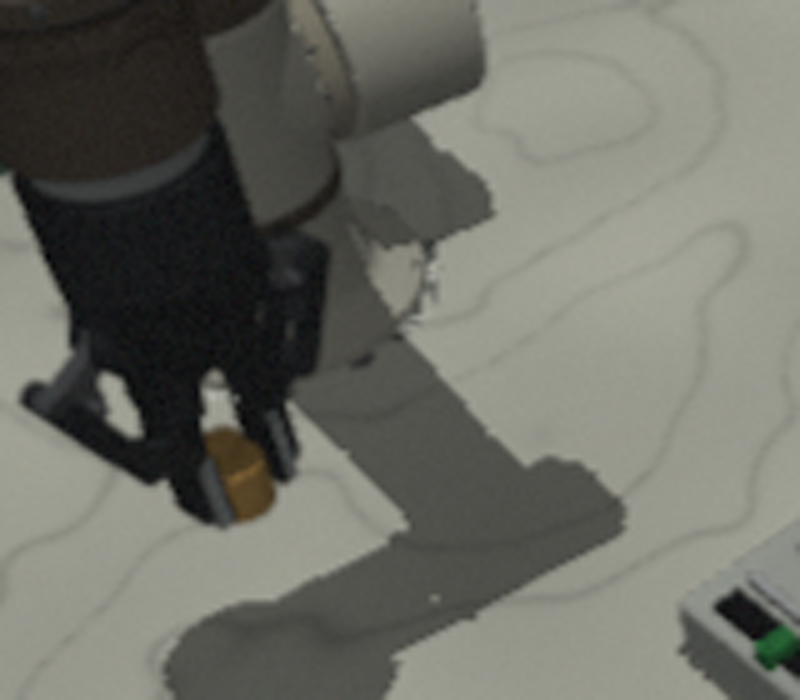

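```bash
python3 -c "
from h import *
need([.532,.082,.22],np.pi/2-.182)"
```

```text
t 4.925 p [ 0.3854 -0.2734  0.2419] xax [1.    0.    0.009] yax [ 0.    -1.     0.004] zax [ 0.009 -0.004 -1.   ] F [-0.03 -0.59  1.68] gap 0.0265 q [-2.710e-01  1.090e-01 -3.390e-01  1.000e-03 -1.113e+00  1.842e+00]
tool shift cm [ 14.65 -35.54   2.19] rows>= 6.160328995018391
world yaw err deg -10.451428005979555 => tool-z turn (10deg units) 1.0451428005979555
```

Call:
{"method": "play_rows", "body": {"plan": [[[1, -2.5, 0, 0], [2.2, -5.3, 0.2, 0], [2.4, -5.8, 0.4, 0], [2.4, -5.8, 0.4, 0], [2.4, -5.8, 0.4, 0], [2.2, -5.3, 0.4, 0], [1.4, -3.5, 0.2, 0], [0.6, -1.5, 0.2, 0]]]}}

```text
time_s: 5.92
tool_pos: [0.5291, 0.0831, 0.213]
eef_rot: [3.141, 0.003, -0.004]
contact_force: [0.6, -0.3, -1.8]
finger_gap: 0.0264
```

Call:
{"method": "play_rows", "body": {"plan": [[[0, 0, 0, 0.5], [0, 0, 0, 0.5], [0, 0, 0, 0], [0, 0, 0, 0]]]}}

```text
time_s: 6.42
tool_pos: [0.529, 0.0808, 0.2141]
eef_rot: [3.129, -0.273, -0.001]
contact_force: [0.9, -0.0, -1.2]
finger_gap: 0.0264
```

```bash
python3 -c "
from h import *
need([.532,.082,.098],np.pi/2-.182)
f=manip.grab_frame('scene'); crop(f,220,80,420,230,4,'pics/s7.png')
"
```

```text
t 6.425 p [0.529  0.0808 0.2141] xax [ 0.985 -0.173 -0.001] yax [-0.173 -0.985  0.   ] zax [-0.001 -0.    -1.   ] F [ 0.88 -0.03 -1.16] gap 0.0264 q [ 0.455  0.246 -0.238 -0.    -1.087  0.942]
tool shift cm [ 0.28 -0.17 11.61] rows>= 1.8591096781783492
world yaw err deg -0.4509258466097049 => tool-z turn (10deg units) 0.04509258466097049
```

View pics/s7.png

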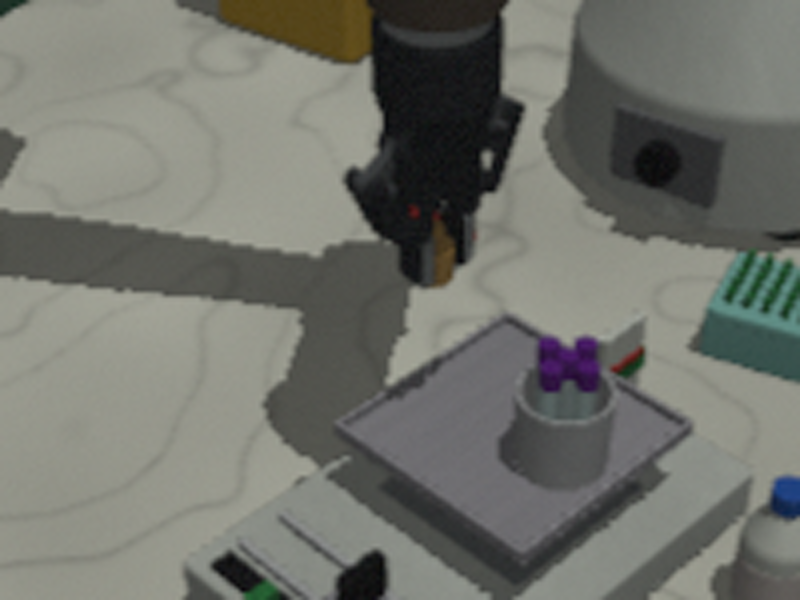

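Call:
{"method": "play_rows", "body": {"plan": [[[0.3, -0.2, 2, 0], [0, 0, 3, 0], [0, 0, 3, 0], [0, 0, 1.5, 0], [0, 0, 0.5, 0], [0, 0, 0, 0]]]}}

```text
time_s: 7.22
tool_pos: [0.5332, 0.083, 0.115]
eef_rot: [-3.129, 0.273, -0.002]
contact_force: [-0.4, 0.2, -0.5]
finger_gap: 0.0263
```

```bash
python3 -c "
from h import *
st()
f=manip.grab_frame('scene'); crop(f,260,120,420,240,5,'pics/s8.png')
"
```

```text
t 7.225 p [0.5332 0.083  0.115 ] xax [ 0.985 -0.173  0.001] yax [-0.173 -0.985 -0.   ] zax [ 0.001  0.    -1.   ] F [-0.42  0.16 -0.51] gap 0.0263 q [ 0.455  0.357 -0.361  0.    -0.852  0.941]
```

View pics/s8.png

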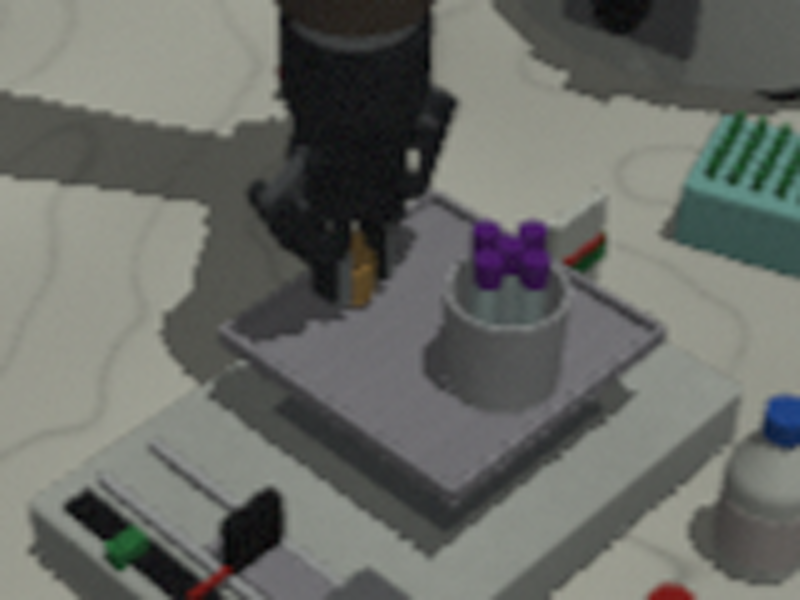

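Call:
{"method": "play_rows", "body": {"plan": [[[0, 0, 0.4, 0], [0, 0, 0.4, 0], [0, 0, 0.4, 0], [0, 0, 0.3, 0], [0, 0, 0.2, 0], [0, 0, 0, 0], [0, 0, 0, 0]]]}}

```text
time_s: 8.15
tool_pos: [0.5326, 0.0829, 0.0974]
eef_rot: [3.13, -0.274, -0.0]
contact_force: [-0.3, 0.7, 0.5]
finger_gap: 0.0265
```

```bash
python3 -c "
from h import *
st()
f=manip.grab_frame('scene'); crop(f,260,120,420,240,5,'pics/s9.png')
"
```

```text
t 8.15 p [0.5326 0.0829 0.0974] xax [ 0.985 -0.174 -0.   ] yax [-0.174 -0.985  0.   ] zax [-0. -0. -1.] F [-0.27  0.74  0.51] gap 0.0265 q [ 0.455  0.379 -0.38  -0.    -0.812  0.941]
```

View pics/s9.png

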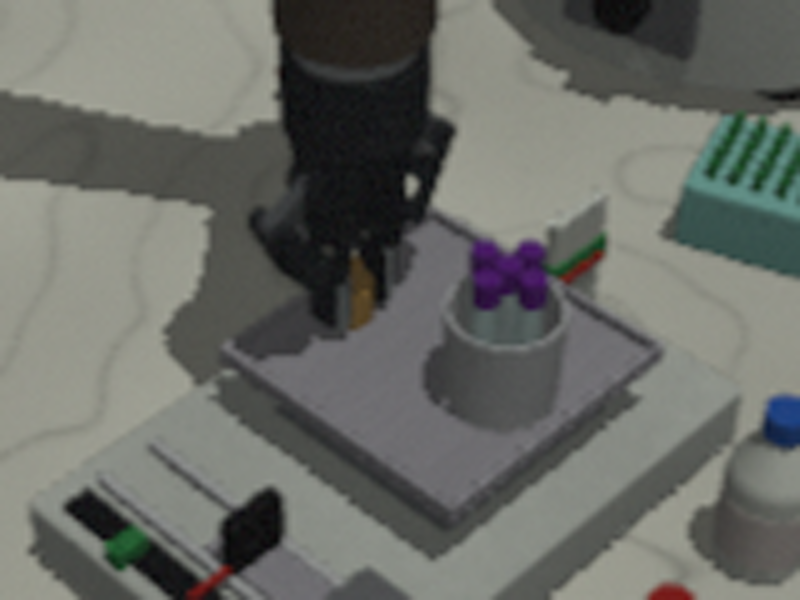

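Call:
{"method": "play_rows", "body": {"plan": [[[0, 0, 0, 0], [0, 0, 0, 0], [0, 0, 0, 0], [0, 0, 0, 0]]], "jaw": 4.6}}

```text
time_s: 8.7
tool_pos: [0.5326, 0.0829, 0.0974]
eef_rot: [3.13, -0.274, -0.0]
contact_force: [0.2, 0.4, 0.2]
finger_gap: 0.0463
```

Call:
{"method": "play_rows", "body": {"plan": [[[0, 0, -1, 0], [0, 0, -2, 0], [0, 0, -3, 0], [0, 0, -5, 0], [0, 0, -3, 0], [0, 0, 0, 0], [0, 0, 0, 0]]]}}

```text
time_s: 9.57
tool_pos: [0.5321, 0.0828, 0.2372]
eef_rot: [-3.13, 0.274, 0.001]
contact_force: [-0.2, -0.1, 0.3]
finger_gap: 0.0456
```

```bash
python3 -c "
from h import *
st()
f=manip.grab_frame('scene'); cv2.imwrite('pics/sc10.png',f[:,:,::-1]);crop(f,260,120,420,240,5,'pics/s10.png'); crop(f,355,150,395,190,15,'pics/s10b.png')
"
```

```text
t 9.575 p [0.5321 0.0828 0.2372] xax [ 0.985 -0.174 -0.001] yax [-0.174 -0.985 -0.   ] zax [-0.001  0.    -1.   ] F [-0.25 -0.14  0.32] gap 0.0456 q [ 4.550e-01  2.340e-01 -1.950e-01 -1.000e-03 -1.143e+00  9.410e-01]
```

View pics/s10.png

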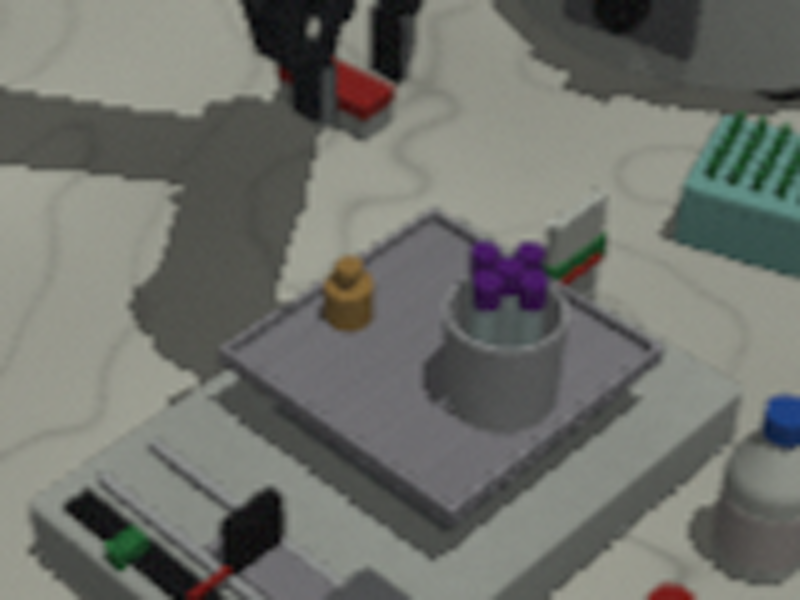

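View pics/s10b.png

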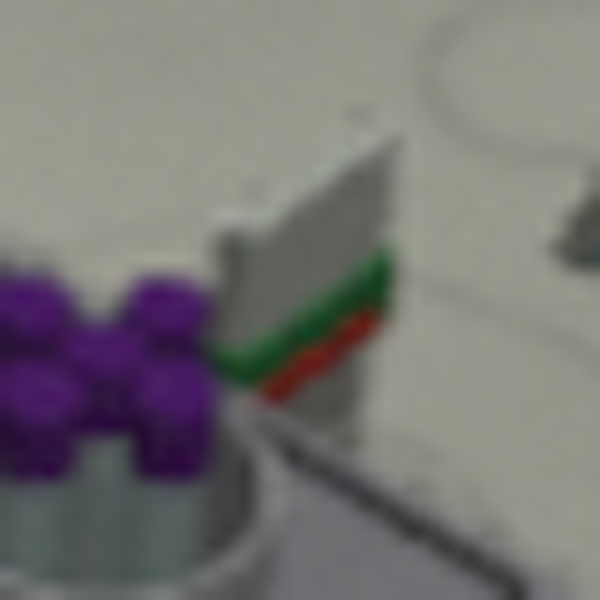

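```bash
python3 - <<'E'
from h import *
B=np.load('bal.npz');M,o=B['M'],B['o']
def onplane(uv,xl):
    p,d=ray('scene',*uv); q=M.T@(p[:2]-o); e=M.T@d[:2]; s=(xl-q[0])/e[0]; return (np.r_[q+s*e,p[2]+s*d[2]]).round(4)
for fn in('scene0','sc10'):
    f=cv2.imread(f'pics/{fn}.png')[:,:,::-1].astype(int)
    for u in range(372,382):
        col=f[150:185,u]; r,g,b=col.T
        gr=np.where((g-r>12))[0]+150; rd=np.where((r-g>20))[0]+150
        out=[]
        for a in (gr,rd):
            out.append((a.min(),a.max(),onplane((u,a.min()-.5),.0055)[1:],onplane((u,a.max()+.5),.0055)[1:]) if len(a) else None)
        print(fn,u,'G',out[0],'R',out[1])
E
```

```text
scene0 372 G None R None
scene0 373 G None R (np.int64(171), np.int64(172), array([0.1533, 0.11  ]), array([0.1543, 0.1022]))
scene0 374 G None R (np.int64(171), np.int64(172), array([0.158 , 0.1072]), array([0.159 , 0.0993]))
scene0 375 G (np.int64(173), np.int64(173), array([0.1637, 0.0964]), array([0.1642, 0.0924])) R (np.int64(170), np.int64(171), array([0.1622, 0.1083]), array([0.1632, 0.1004]))
scene0 376 G (np.int64(172), np.int64(173), array([0.1679, 0.0975]), array([0.169 , 0.0895])) R (np.int64(169), np.int64(170), array([0.1664, 0.1094]), array([0.1674, 0.1015]))
scene0 377 G (np.int64(171), np.int64(173), array([0.1722, 0.0986]), array([0.1738, 0.0865])) R (np.int64(168), np.int64(170), array([0.1706, 0.1105]), array([0.1722, 0.0986]))
scene0 378 G (np.int64(171), np.int64(172), array([0.177 , 0.0957]), array([0.1781, 0.0876])) R (np.int64(168), np.int64(169), array([0.1754, 0.1077]), array([0.1764, 0.0997]))
scene0 379 G (np.int64(170), np.int64(171), array([0.1813, 0.0968]), array([0.1824, 0.0887])) R (np.int64(167), np.int64(168), array([0.1796, 0.1088]), array([0.1807
[... 1033 characters left out ...]
4), array([0.1684, 0.0935]), array([0.1695, 0.0854]))
sc10 377 G (np.int64(169), np.int64(170), array([0.1711, 0.1066]), array([0.1722, 0.0986])) R (np.int64(172), np.int64(174), array([0.1727, 0.0946]), array([0.1743, 0.0824]))
sc10 378 G (np.int64(168), np.int64(170), array([0.1754, 0.1077]), array([0.177 , 0.0957])) R (np.int64(171), np.int64(172), array([0.177 , 0.0957]), array([0.1781, 0.0876]))
sc10 379 G (np.int64(167), np.int64(169), array([0.1796, 0.1088]), array([0.1813, 0.0968])) R (np.int64(171), np.int64(172), array([0.1818, 0.0928]), array([0.183 , 0.0846]))
sc10 380 G (np.int64(166), np.int64(169), array([0.1839, 0.1099]), array([0.1861, 0.0939])) R None
sc10 381 G None R None
```

```bash
python3 - <<'E'
from h import *
B=np.load('bal.npz');M,o=B['M'],B['o']
inv=lambda P:M.T@(np.array(P)[:2]-o)
s=cv2.imread('pics/sc10.png')[:,:,::-1];t=cv2.imread('pics/top0.png')[:,:,::-1]
crop(s,275,205,345,260,11,'pics/s11.png');crop(t,320,160,365,240,7.5,'pics/t11.png')
E
```

```text
(no output)
```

View pics/s11.png

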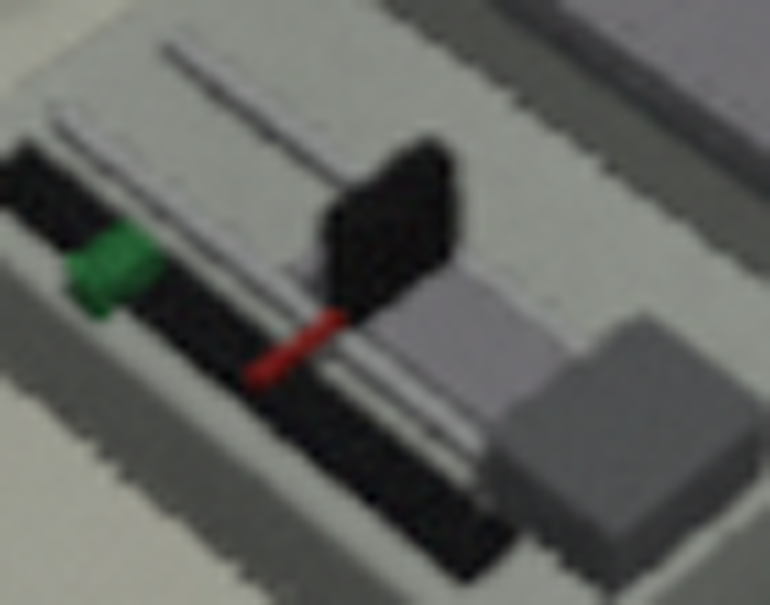

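View pics/t11.png

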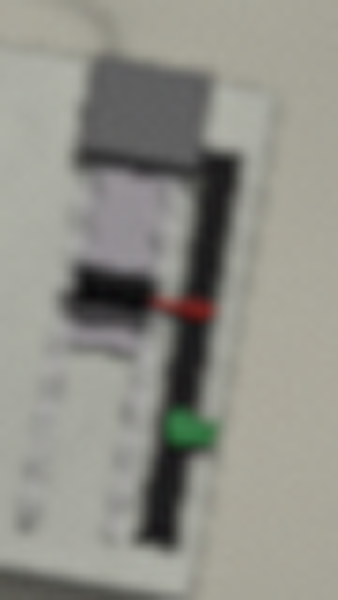

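```bash
python3 - <<'E'
from h import *
B=np.load('bal.npz');M,o=B['M'],B['o']
inv=lambda P:(M.T@(np.array(P)[:2]-o)).round(4)
S=lambda x,y:(275+(x+.5)/11-.5,205+(y+.5)/11-.5); T=lambda x,y:(320+(x+.5)/7.5-.5,160+(y+.5)/7.5-.5)
for n,c,z in(('back bottom -y',S(365,322),.059),('back bottom +y',S(455,260),.059),('top -y front',S(325,212),.095),('top +y back',S(455,165),.095),('top front+y',S(432,138),.095),('spring front-y corner top',S(490,450),.076),('spring +y front',S(645,318),.076),('idx tip',S(255,375),.06),('clip top c',S(125,248),.07)):
    P=onz('scene',*c,z); print('S',n,P.round(4),inv(P))
for n,c,z in(('back top +y',T(78,265),.095),('back top -y',T(157,275),.095),('front bot +y',T(66,315),.059),('front bot -y',T(143,325),.059),('idx tip',T(212,312),.06),('clip top',T(188,428),.068),('spring front+y',T(80,158),.076),('spring front -y',T(200,172),.076),('rail end',T(160,543),.058)):
    P=onz('top',*c,z); print('T',n,P.round(4),inv(P))
E
```

```text
S back bottom -y [ 0.5709 -0.0794  0.059 ] [ 0.0109 -0.103 ]
S back bottom +y [ 0.5771 -0.0524  0.059 ] [ 0.0121 -0.0753]
S top -y front [ 0.5636 -0.0824  0.095 ] [ 0.0044 -0.1072]
S top +y back [ 0.5796 -0.0544  0.095 ] [ 0.0149 -0.0768]
S top front+y [ 0.5704 -0.0505  0.095 ] [ 0.0051 -0.0747]
S spring front-y corner top [ 0.6242 -0.1051  0.076 ] [ 0.0681 -0.1184]
S spring +y front [ 0.6315 -0.0547  0.076 ] [ 0.0659 -0.0675]
S idx tip [ 0.5599 -0.1068  0.06  ] [ 0.0052 -0.1319]
S clip top c [ 0.5176 -0.0996  0.07  ] [-0.0377 -0.1327]
T back top +y [ 0.5805 -0.05    0.095 ] [ 0.015  -0.0723]
T back top -y [ 0.5761 -0.0821  0.095 ] [ 0.0165 -0.1047]
T front bot +y [ 0.565  -0.0459  0.059 ] [-0.001  -0.0712]
T front bot -y [ 0.5605 -0.0779  0.059 ] [ 0.0005 -0.1034]
T idx tip [ 0.5656 -0.1066  0.06  ] [ 0.0108 -0.1307]
T clip top [ 0.5163 -0.0953  0.068 ] [-0.0398 -0.1287]
T spring front+y [ 0.6283 -0.0521  0.076 ] [ 0.0623 -0.0655]
T spring front -y [ 0.6219 -0.1016  0.076 ] [ 0.0652 -0.1154]
T rail end [ 0.4697 -0.0835  0.058 ] [-0.0877 -0.1258]
```

View pics/sc10.png

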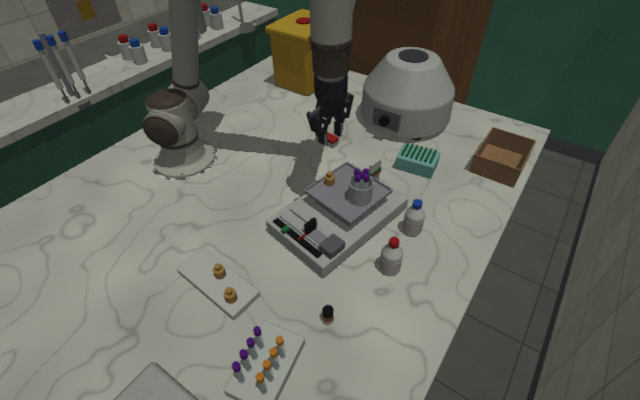

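```bash
python3 -c "
from h import *
s=st()[0]
need([.5703,-.0656,.22],-.182)
for z in(.1,.15,.2,.25,.3,.35,.4): print(z,proj('scene',s['tool_pos']*[1,1,0]+[0,0,z]))"
```

```text
t 9.625 p [0.5319 0.0827 0.2366] xax [ 0.985 -0.174 -0.002] yax [-0.174 -0.985  0.001] zax [-0.002 -0.    -1.   ] F [-0.18  0.01  0.37] gap 0.0456 q [ 0.455  0.234 -0.195 -0.    -1.143  0.941]
t 9.625 p [0.5319 0.0827 0.2366] xax [ 0.985 -0.174 -0.002] yax [-0.174 -0.985  0.001] zax [-0.002 -0.    -1.   ] F [-0.18  0.01  0.37] gap 0.0456 q [ 0.455  0.234 -0.195 -0.    -1.143  0.941]
tool shift cm [ 6.36 13.93  1.66] rows>= 2.464488087893111
world yaw err deg 89.58380044344915 => tool-z turn (10deg units) -8.958380044344915
0.1 [330.49331742 180.53443638]
0.15 [330.52459383 166.45543682]
0.2 [330.55803441 151.40224022]
0.25 [330.59387183 135.2701085 ]
0.3 [330.63237337 117.93873133]
0.35 [330.67384757  99.26922036]
0.4 [330.71865252  79.10037926]
```

Call:
{"method": "play_rows", "body": {"plan": [[[1, 2.3, 0, 0], [2.1, 4.6, 0, 0], [2.1, 4.6, 0, 0], [1.1, 2.4, 0, 0], [0, 0, 0, 1], [0, 0, 0, 1], [0, 0, 0, 1], [0, 0, 0, 1]]], "jaw": 5}}

```text
time_s: 10.62
tool_pos: [0.5699, -0.0651, 0.2358]
eef_rot: [2.842, -1.336, -0.004]
contact_force: [0.8, -0.3, -0.4]
finger_gap: 0.0502
```

Call:
{"method": "play_rows", "body": {"plan": [[[0, 0, 0, 1], [0, 0, 0, 1], [0, 0, 0, 1], [0, 0, 0, 1], [0, 0, 0, 1], [0, 0, 0, 0], [0, 0, 0, 0]]]}}

```text
time_s: 11.5
tool_pos: [0.5703, -0.065, 0.2367]
eef_rot: [2.021, -2.403, -0.001]
contact_force: [-0.1, -0.5, 0.7]
finger_gap: 0.0501
```

```bash
python3 -c "
from h import *
need([.5703,-.0656,.064],-.182)
f=manip.grab_frame('scene'); cv2.imwrite('pics/sc12.png',f[:,:,::-1])
"
```

```text
t 11.5 p [ 0.5703 -0.065   0.2367] xax [-0.171 -0.985  0.   ] yax [-0.985  0.171  0.001] zax [-0.001 -0.    -1.   ] F [-0.09 -0.49  0.74] gap 0.0501 q [ 0.169  0.295 -0.111 -0.    -1.166 -0.341]
tool shift cm [ 0.05 -0.03 17.27] rows>= 2.7625127987814646
world yaw err deg -0.565649077896427 => tool-z turn (10deg units) 0.0565649077896427
```

View pics/sc12.png

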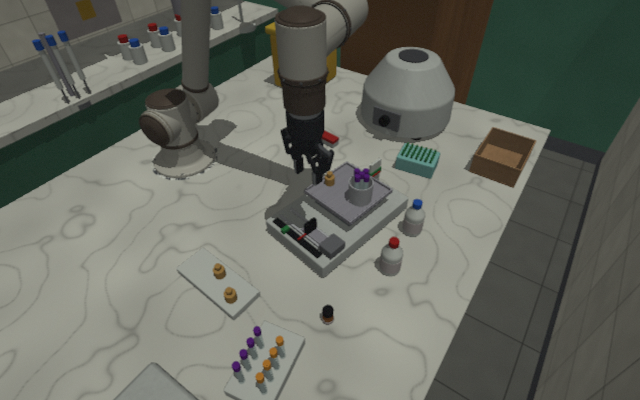

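Call:
{"method": "play_rows", "body": {"plan": [[[0, 0, 3, 0], [0, 0, 4, 0], [0, 0, 4, 0], [0, 0, 1.5, 0], [0, 0, 0, 0], [0, 0, 0, 0]]]}}

```text
time_s: 12.3
tool_pos: [0.5719, -0.0649, 0.1141]
eef_rot: [-2.019, 2.404, -0.003]
contact_force: [-0.4, 0.3, 0.3]
finger_gap: 0.05
```

```bash
python3 -c "
from h import *
need([.5703,-.0656,.064],-.182)
f=manip.grab_frame('scene'); crop(f,250,140,400,270,5,'pics/s13.png')
"
```

```text
t 12.3 p [ 0.5719 -0.0649  0.1141] xax [-0.173 -0.985 -0.001] yax [-0.985  0.173 -0.003] zax [ 0.003 -0.    -1.   ] F [-0.39  0.27  0.31] gap 0.05 q [ 0.169  0.41  -0.275  0.001 -0.882 -0.343]
tool shift cm [0.1  0.16 5.01] rows>= 0.8019685074653301
world yaw err deg -0.4706001187329583 => tool-z turn (10deg units) 0.04706001187329583
```

View pics/s13.png

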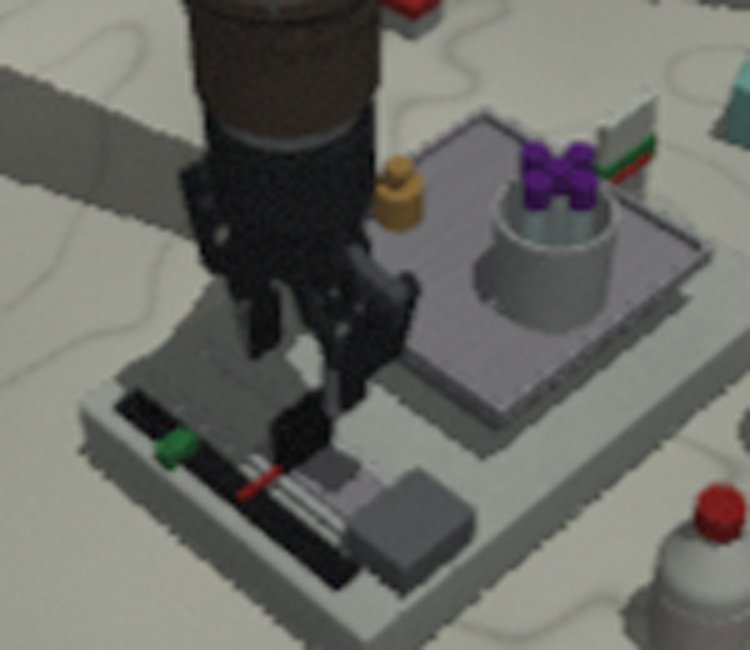

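Call:
{"method": "play_rows", "body": {"plan": [[[0.1, 0.1, 1.5, 0], [0, 0, 1.5, 0], [0, 0, 1.2, 0], [0, 0, 0.7, 0], [0, 0, 0, 0]]]}}

```text
time_s: 12.98
tool_pos: [0.5691, -0.0658, 0.0625]
eef_rot: [2.019, -2.405, -0.001]
contact_force: [0.3, 0.1, 0.0]
finger_gap: 0.0499
```

```bash
python3 -c "
from h import *
need([.5703,-.0656,.064],-.182)
f=manip.grab_frame('scene'); crop(f,250,140,400,270,5,'pics/s14.png')
"
```

```text
t 12.975 p [ 0.5691 -0.0658  0.0625] xax [-0.174 -0.985  0.001] yax [-0.985  0.174  0.001] zax [-0.002 -0.    -1.   ] F [0.3  0.1  0.03] gap 0.0499 q [ 0.168  0.473 -0.329  0.    -0.77  -0.342]
tool shift cm [-0.04 -0.12 -0.15] rows>= 0.030655271653571587
world yaw err deg -0.43015020651634817 => tool-z turn (10deg units) 0.04301502065163482
```

View pics/s14.png

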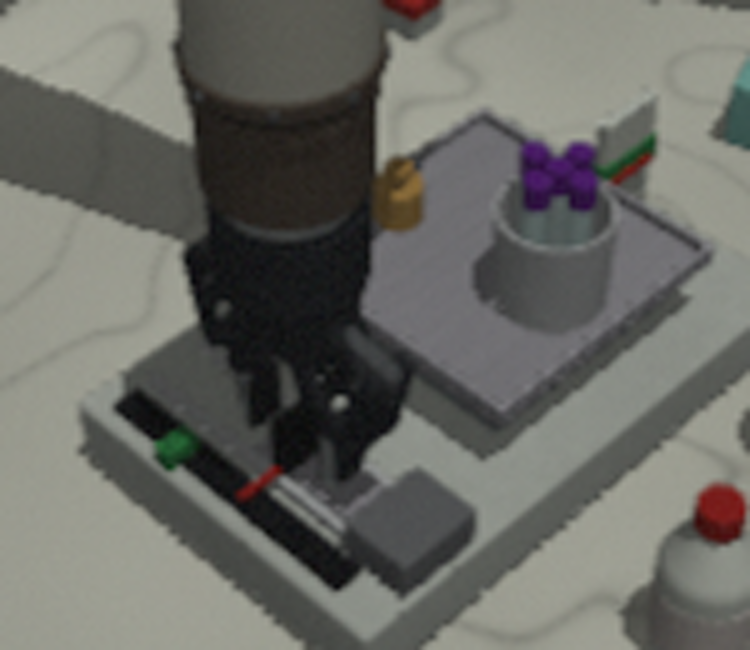

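Call:
{"method": "play_rows", "body": {"plan": [[[0, 0, -0.3, 0], [0, 0, 0, 0], [0, 0, 0, 0], [0, 0, 0, 0], [0, 0, 0, 0], [0, 0, 0, 0], [0, 0, 0, 0], [0, 0, 0, 0]]], "jaw": 0.4, "squeeze": 60}}

```text
time_s: 14.02
tool_pos: [0.5698, -0.0657, 0.0673]
eef_rot: [-2.018, 2.407, -0.001]
contact_force: [-2.0, 1.7, 5.4]
finger_gap: 0.011
```

```bash
python3 -c "
from h import *
st()
f=manip.grab_frame('scene'); crop(f,250,140,400,270,5,'pics/s15.png')
"
```

```text
t 14.025 p [ 0.5698 -0.0657  0.0673] xax [-0.174 -0.985 -0.   ] yax [-0.985  0.174 -0.001] zax [ 0.001  0.    -1.   ] F [-2.    1.68  5.38] gap 0.011 q [ 0.168  0.467 -0.325 -0.    -0.778 -0.343]
```

View pics/s15.png

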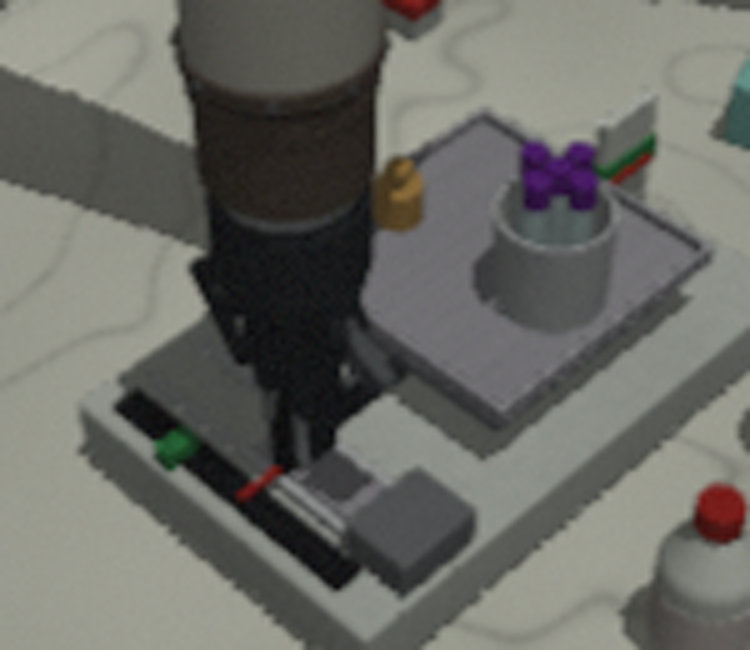

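Call:
{"method": "play_rows", "body": {"plan": [[[0, 0.4, 0, 0], [0, 0.8, 0, 0], [0, 0.8, 0, 0], [0, 0.8, 0, 0], [0, 0.8, 0, 0], [0, 0.7, 0, 0], [0, 0, 0, 0], [0, 0, 0, 0]]]}}

```text
time_s: 15.08
tool_pos: [0.5295, -0.0579, 0.0673]
eef_rot: [-2.017, 2.402, -0.006]
contact_force: [6.8, -1.1, 1.3]
finger_gap: 0.0114
```

```bash
python3 -c "
from h import *
s=st()[0]; B=np.load('bal.npz');M=B['M']
print('moved local',M.T@(s['tool_pos'][:2]-[.5698,-.0657]))
f=manip.grab_frame('scene'); cv2.imwrite('pics/sc16.png',f[:,:,::-1]);crop(f,250,190,330,260,10,'pics/s16.png')
f=manip.grab_frame('top'); cv2.imwrite('pics/tp16.png',f[:,:,::-1]);crop(f,310,150,380,250,6,'pics/t16.png')
"
```

```text
t 15.075 p [ 0.5295 -0.0579  0.0673] xax [-0.173 -0.985 -0.001] yax [-0.985  0.173 -0.006] zax [ 0.006  0.    -1.   ] F [ 6.81 -1.09  1.31] gap 0.0114 q [ 0.196  0.409 -0.431  0.001 -0.725 -0.371]
moved local [-0.04106336  0.00016178]
```

View pics/s16.png

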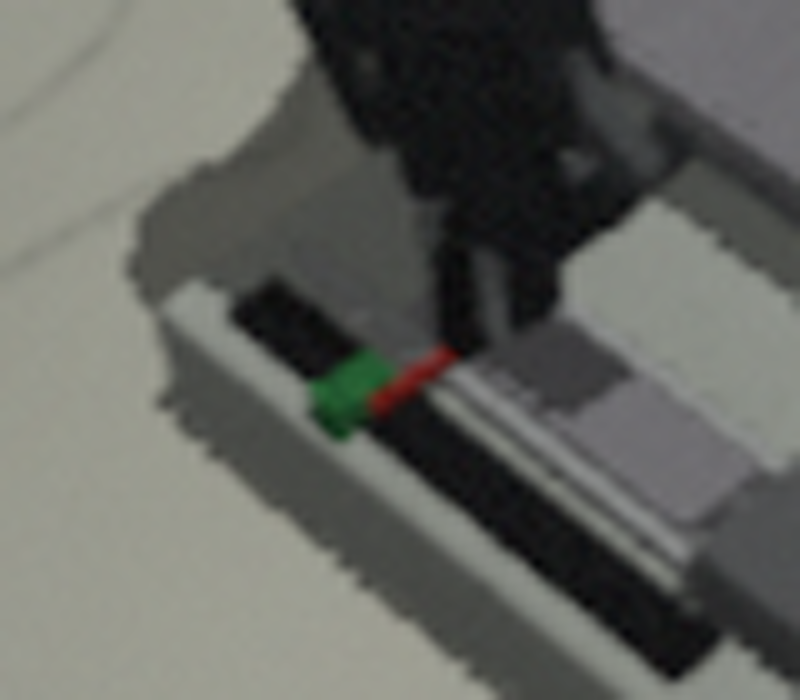

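View pics/t16.png

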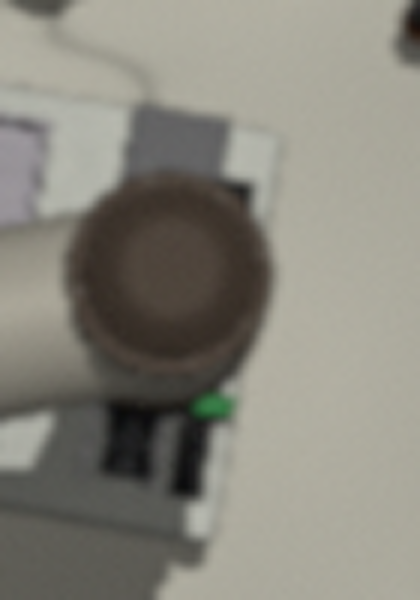

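Call:
{"method": "play_rows", "body": {"plan": [[[0, 0.3, 0, 0], [0, 0.3, 0, 0], [0, 0, 0, 0], [0, 0, 0, 0], [0, 0, 0, 0]]]}}

```text
time_s: 15.8
tool_pos: [0.524, -0.0569, 0.0674]
eef_rot: [-2.016, 2.402, -0.006]
contact_force: [7.9, -2.4, 0.6]
finger_gap: 0.011
```

```bash
python3 -c "
from h import *
s=st()[0]; B=np.load('bal.npz');M=B['M']
print('moved local',M.T@(s['tool_pos'][:2]-[.5698,-.0657]))
f=manip.grab_frame('scene'); cv2.imwrite('pics/sc17.png',f[:,:,::-1]);crop(f,270,210,310,250,15,'pics/s17.png')
f=cv2.imread('pics/sc16.png')[:,:,::-1];crop(f,270,210,310,250,15,'pics/s16b.png')
"
```

```text
t 15.8 p [ 0.524  -0.0569  0.0674] xax [-0.173 -0.985 -0.002] yax [-0.985  0.173 -0.007] zax [ 0.007  0.    -1.   ] F [ 7.88 -2.42  0.6 ] gap 0.011 q [ 0.2    0.401 -0.445  0.001 -0.718 -0.375]
moved local [-0.04664668  0.00016772]
```

View pics/s17.png

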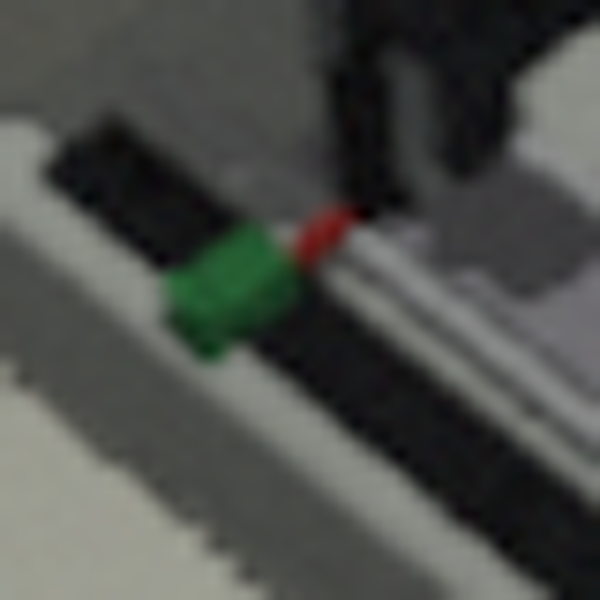

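View pics/s16b.png

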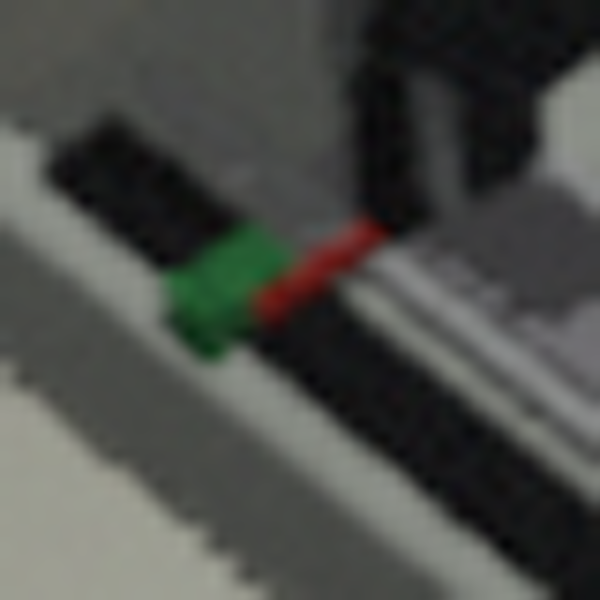

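Call:
{"method": "play_rows", "body": {"plan": [[[0, 0, 0, 0], [0, 0, 0, 0], [0, 0, 0, 0], [0, 0, 0, 0], [0, 0, 0, 0], [0, 0, 0, 0]]]}}

```text
time_s: 16.6
tool_pos: [0.524, -0.0569, 0.0673]
eef_rot: [-2.017, 2.402, -0.006]
contact_force: [7.4, -2.4, 0.9]
finger_gap: 0.0108
```

```bash
python3 -c "
from h import *
s=st()[0]; B=np.load('bal.npz');M=B['M']
print('moved local',M.T@(s['tool_pos'][:2]-[.5698,-.0657]))
f=manip.grab_frame('scene'); cv2.imwrite('pics/sc18.png',f[:,:,::-1])
crop(f,170,140,420,320,3.1,'pics/s18.png')
"
```

```text
t 16.6 p [ 0.524  -0.0569  0.0673] xax [-0.173 -0.985 -0.002] yax [-0.985  0.173 -0.007] zax [ 0.007  0.    -1.   ] F [ 7.35 -2.35  0.91] gap 0.0108 q [ 0.2    0.401 -0.446  0.001 -0.718 -0.375]
moved local [-0.04667294  0.00014085]
```

View pics/s18.png

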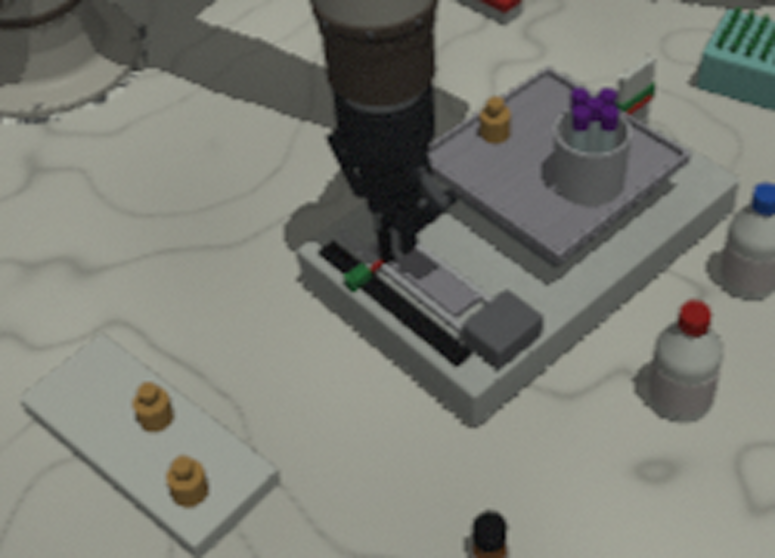

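```bash
python3 -c "
from bench import manip
print(manip.close_job())"
```

```text
the job is handed in; nothing more can be done
None
```

I stood one brass weight upright on the free half of the pan and left the other two on the foam block. I then pulled the lock about 47 mm until its red index was level with the green clip. I handed the job in at about 17 s, still holding the handle.

**Pan:**
- The last pictures show the pointer over the lower part of the green band, after the pan sank about 14 mm.
- I measured the pointer at about 0.090–0.091 m and the underside of the band at about 0.084–0.088 m, depending on which plane I cast the ray onto. That puts the pointer roughly 2–7 mm above the bottom of the band.
- Two weights would have taken it below the band, and with none it started above it.

**Lock:**
- The index is hidden behind the clip in the last scene picture, so I judged its position by extending the visible part of the bar. That puts it within about 1.5 mm of the clip's middle; the position worked out from the gripper agrees to about 1–2 mm.
- The wrist force along the slide was about 7.5 N and steady, against about 8 N expected from the spring. The finger gap was 11 mm on the 12 mm handle.

**Clearances:** I saw nothing touching the pan, and the bystanders I could see had not moved. I did not measure either of these.

**Disagreements:** My fit of the balancer's pose from its corners had residuals of 3–6 mm. The band height and the clip position from single views differed by a few millimetres.

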